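# Turn round a row of supplies from the grey rack into the metal rack

### The arm

A 6-joint arm with a two-finger parallel gripper is mounted at the origin on a cart in front of the work surface, level with it; the furniture and walls round the work are solid. World frame = base frame: x ahead of the robot, y to its left, z up, the work surface at z = 0. Lengths are in mm, angles in degrees, forces in N, time in s.
With the tool pointing down it reaches from about 350 to 850 mm from the base axis. Payload 8.1 kg.
Tool frame: the origin (TCP) lies at the very end of the fingers, on their centre line; the grasp point (between the pads) lies 19 mm behind it (r.grip_point_offset is the distance from the TCP to the grasp point, in mm); z points along the fingers, y is the line along which they close (so a half turn about z gives the same grasp; the last joint's range is limited). The gripper opens to 85 mm and grips with 20 to 120 N. Pads are 22 mm wide; open, the fingers measure 114 mm over their backs; the gripper's body (76 mm by 85 mm) begins 54 mm behind the grasp point. The pads swing forward as they close: fully open they stand 13 mm farther back than shut.
Start: joints at [64.549, 7.471, 85.268, -0, 87.261, -4.893], TCP at [210.669, 561.804, 231.292] pointing down, gripper open.
Joint ranges: [-169.43, 169.43], [-51.17, 129.36], [1.28, 143.12], [-76.62, 256.62], [0, 156.53], [-152.29, 152.29]. Speed limits (degrees/s): [136.94, 136.94, 159.86, 180, 180, 180].

### API

Orientations are given as [roll, pitch, yaw] about the fixed x, y, z axes, in that order (R = Rz(yaw) Ry(pitch) Rx(roll)).
In Python, from bench import status, eyes, r gives the robot as it stands.
- The arm moves only by the shell command python3 -m handwheel 'ROWS' [FORCE]. ROWS is a JSON object whose one key "series" holds a list that holds one entry, the list of rows, each a list of 7 numbers: the shift along the tool's x, y, z in cm, then the turn, a rotation vector about the tool's x, y, z in rad, then the opening, from 0 (shut) to 1 (fully open). In form: {"series": [[[tx, ty, tz, rx, ry, rz, claw], ...]]}. A call has 1 to 12 rows; each row is the pose to reach, as a shift and turn from the pose commanded when the call began, along the tool's axes at that moment; what a row does not reach only later rows make up. A row lasts 1/8 s, in which the tool goes at most 62.5 mm and 10.7 degrees, less where a joint would pass 70% of its speed; a pose out of reach is approached as far as the arm can. A call with a gripper value outside its range is refused whole. The fingers move at their own pace and stop on an object; FORCE is the grip in N (left out, the last holds). Time passes only in rows, so rows that repeat a pose let the fingers close. It gives the time, the measured TCP pose, the force, the opening and the grip force at its end, in the units of the state.
- status.sense(): the state, without advancing time (a new reading comes with each control period).
- eyes.snapshot(name): name is "side" or "top"; returns a dict with "img" (384x512x3 uint8, red, green, blue), "mtx" (3x3 intrinsics, pixels), "R" (3x3) and "t" (3): a world point X has camera coordinates R X + t. Camera axes: x right, y down, z forward; pixel columns grow to the right and rows downward; lengths in mm; the calibration is good to about 2 mm. A picture is of the moment at which its call begins. There is no depth.
- r.hand_in(): hands the job in; it is judged then, once.
The state is a dict: "time": time; "joint_pos": joint angles; "qd": joint speeds; "joint_efforts": joint torques, N m; "tool_pos": TCP position; "tcp_rot": TCP orientation; "ft_force": force on the tool from outside, world axes, zero at the start; "wrist_torque": the same for the moment, N m; "finger_gap": finger opening in mm; "grip_force": force on a finger pad.
Only numpy, scipy, OpenCV 4.12 (cv2) and the standard library are available. Lean on these libraries where they do the work, as an engineer would, in place of code of your own. Each camera call takes 0.05 s, during which the arm holds its last target. There are 200 camera calls.

### The job

Move the four supplies (specimen cup, dropper bottle, small vial, tape roll) from the grey plastic rack into the empty metal rack, one to a compartment and in reverse order: what stands farthest left in the grey rack goes farthest right in the metal rack, and so on along the row. Keep each one upright all the way and leave it standing flat on the floor of its compartment; the tape roll stays lying flat.

Things in the scene. Friction and masses are not known exactly. Their poses are not given: they have to be found in the camera images.
- cup: lidded specimen cup, white with a wide ribbed blue screw lid: 61 mm across the lid, 66 mm tall; body 55 mm across up to 52 mm, lid from 52 to 66 mm. About 45 g. Origin: centre of its underside, z up. At the start on its pad in the grey rack (underside 6 mm above the table).
- bottle: white dropper bottle, the tallest of the four: 62 mm across, 119 mm tall; body up to 86 mm, a round collar 34 mm across from 86 to 103 mm, a 20 mm nozzle cap above it. About 170 g. Origin: centre of its underside, z up. At the start on its pad in the grey rack.
- vial: small brown vial with a red cap, 22 mm across the body and 46 mm tall; body up to 39 mm, cap 20 mm across above. About 22 g. Origin: centre of its underside, z up. At the start on its pad in the grey rack.
- tape: roll of white surgical tape lying flat: ring 58 mm outside, 25 mm high, with a card core. About 40 g. Origin: centre of its underside, z up. At the start on its pad in the grey rack.
- rack_a: grey plastic rack, fixed, 86 (x) x 332 (y) x 12 mm high: four open 78 x 78 mm compartments in a row along its y axis, centres at x = 0, y = +0.123, +0.041, -0.041, -0.123 m in its frame. Walls 4 mm thick, tops 12 mm and floors 4 mm above the table. Origin: centre of underside, on the table; y points to the robot's left (within 0.15 rad). Full at the start, in varying order.
- rack_b: bare metal rack, fixed, 86 (x) x 332 (y) x 12 mm high: four open 78 x 78 mm compartments in a row along its y axis, centres at x = 0, y = +0.123, +0.041, -0.041, -0.123 m in its frame. Walls 4 mm thick, tops 12 mm and floors 4 mm above the table. Origin: centre of underside, on the table; y points to the robot's left (within 0.15 rad). Empty at the start; left or right of the grey one.
- pad_cup: black square rubber pad, 72 x 72 x 2 mm, fixed in the grey rack under the place where the specimen cup stands at the start; it stays there and so marks the compartment that the specimen cup came from. Origin: centre of its underside (4 mm above the table).
- pad_bottle: black square rubber pad, 72 x 72 x 2 mm, fixed in the grey rack under the place where the dropper bottle stands at the start; it stays there and so marks the compartment that the dropper bottle came from. Origin: centre of its underside (4 mm above the table).
- pad_vial: black square rubber pad, 72 x 72 x 2 mm, fixed in the grey rack under the place where the vial stands at the start; it stays there and so marks the compartment that the vial came from. Origin: centre of its underside (4 mm above the table).
- pad_tape: black square rubber pad, 72 x 72 x 2 mm, fixed in the grey rack under the place where the tape roll stands at the start; it stays there and so marks the compartment that the tape roll came from. Origin: centre of its underside (4 mm above the table).
Not all that is in view belongs to the job. What is shaped like the tape but red is not meant.

How it is judged:
By the outcome, as a careful person would: the job done as asked, in the order asked, and still so for the second after the job is handed in, with the robot touching nothing.
It also fails if it takes over 112 s, if anything falls off the work surface, if the arm or the gripper's body presses on something with over 40 N, if the wrist force passes 120 N, or if a joint passes its speed limit or range.

## Working session

There is one attempt and no reset: what is moved stays moved. The work goes in short steps, Python scripts to look and compute and a shell command to move; the robot and the scene stay as the last step left them, time stands still between calls to the robot, and variables do not carry over. Pictures are saved under pics/ and viewed, at most 14 in all, crops included, and the job is handed in when it is done.

```bash
ls; mkdir -p pics; python3 - <<'E'
from bench import status, eyes, r
import cv2
s=status.sense(); print(s)
for n in("top","side"):
    d=eyes.snapshot(n); cv2.imwrite(f"pics/{n}0.png",cv2.resize(d["img"][:,:,::-1],(800,600),interpolation=cv2.INTER_CUBIC)); print(d["mtx"],d["R"],d["t"])
E
```

```text
pics
{'time': 0.0, 'joint_pos': array([ 6.45479124e+01,  7.51464963e+00,  8.53301416e+01,  1.59469854e-03,
        8.72607973e+01, -4.89333202e+00]), 'qd': array([ 0.01958663, -0.05085211, -0.11462406, -0.04841272, -0.12534549,
        0.01177947]), 'joint_efforts': array([ 4.77439644e-04, -5.69386768e+01, -5.00558925e+01, -8.68413872e-05,
        1.44804135e-02, -2.75316989e-05]), 'tool_pos': array([210.43592299, 561.30013523, 230.24094037]), 'tcp_rot': array([-1.79894932e+02, -1.05937282e-02,  1.59441157e+02]), 'ft_force': array([-0.23224172, -0.08236289, -1.3522683 ]), 'wrist_torque': array([0.03430304, 0.00980704, 0.03598395]), 'grip_force': 0.0, 'finger_gap': 85.52003156240643}
[[414.30972416   0.         261.71556476]
 [  0.         414.30972416 195.78950738]
 [  0.           0.           1.        ]] [[ 0.02323748 -0.99971883 -0.00472124]
 [-0.99365827 -0.0225764  -0.1101524 ]
 [ 0.11001484  0.00725096 -0.9939035 ]] [ 10.22926567 507.31638431 999.04814145]
[[360.1220883    0.         249.72927032]
 [  0.         360.1220883  187.13945377]
 [  0.           0.           1.        ]] [[ 0.90315985 -0.42925893  0.00625029]
 [-0.20632174 -0.44677598 -0.87053005]
 [ 0.37647528  0.78493821 -0.49207557]] [-460.91691695  170.54923934  777.08843842]
```

View pics/top0.png

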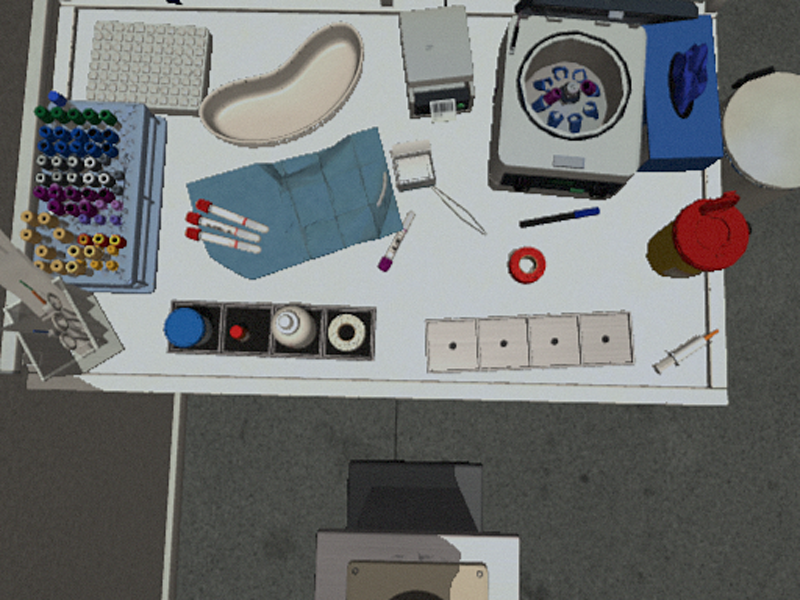

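View pics/side0.png

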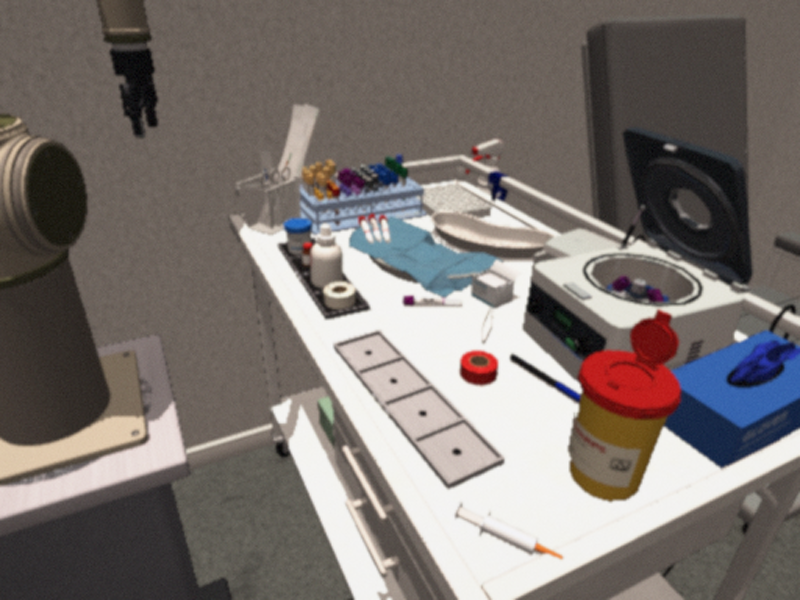

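The grey rack is at the left (800-px columns 165–375, rows 300–358). It holds, left to right, the cup, vial, bottle and tape. The empty metal rack is at the right (columns 425–633, rows 312–372), and there is a red decoy ring at (527,265). I'll enlarge both racks.

```bash
python3 - <<'E'
from bench import eyes
import cv2,numpy as np
d=eyes.snapshot("top")["img"][:,:,::-1]
a=d[185:240,100:250]; b=d[190:245,265:415]
cv2.imwrite("pics/crop.png",cv2.resize(np.vstack([a,b]),None,fx=5,fy=5,interpolation=cv2.INTER_CUBIC))
E
```

```text
(no output)
```

View pics/crop.png

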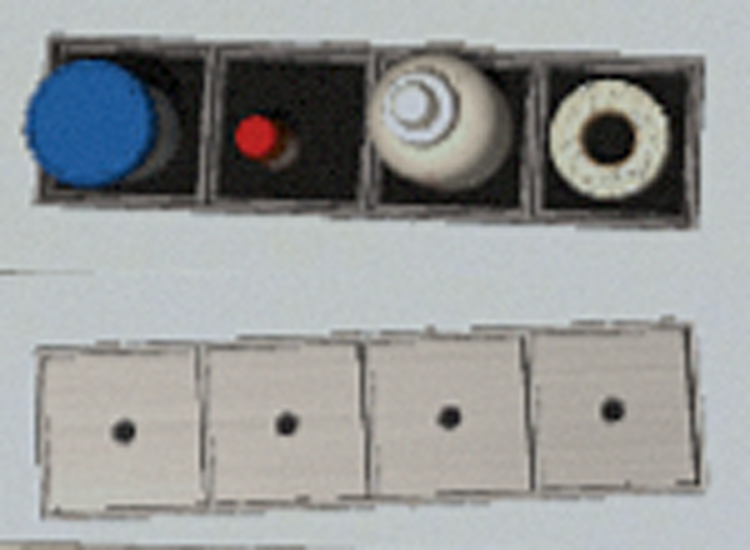

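The cup lid centre is at (90,122), the vial cap at (257,137), the bottle nozzle at (408,102) and the tape at (609,138). The rack B floor holes are at (123,431), (287,424), (450,416) and (613,410). Next I'll turn these into positions.

```bash
cat > h.py <<'E'
import numpy as np
from bench import status, eyes, r
def pw(d,u,v,z):
    """pixel -> world point at height z"""
    a=d["R"].T@np.linalg.inv(d["mtx"])@[u,v,1]; c=-d["R"].T@d["t"]
    return c+a*(z-c[2])/a[2]
def proj(d,X):
    p=d["mtx"]@(d["R"]@np.asarray(X,float)+d["t"]); return p[:2]/p[2]
def st():
    s=status.sense(); print({k:np.round(s[k],1) for k in("time","tool_pos","tcp_rot","ft_force","finger_gap","grip_force")}); return s
E
python3 - <<'E'
from h import *
import cv2
d=eyes.snapshot("top"); s=eyes.snapshot("side")
f=lambda cx,cy,o:((cx+.5)/5-.5+o[0],(cy+.5)/5-.5+o[1])
A=(100,185);B=(265,190-55)
O={}
for n,c,z in[("cup",(90,122),72),("vial",(257,137),52),("bottle",(408,102),125),("collar",(421,105),109),("tape",(609,138),31)]:
    X=pw(d,*f(*c,A),z);O[n]=X; print(n,X.round(1),"side px800",(proj(s,X)*1.5625).round(0))
print("A corners",[pw(d,*f(*c,A),12)[:2].round(1) for c in[(52,36),(705,58),(695,226),(36,203)]])
for c in[(123,431),(287,424),(450,416),(613,410)]:print("B",pw(d,*f(*c,B),4)[:2].round(1))
print("Bcorners",[pw(d,*f(*c,B),12)[:2].round(1) for c in[(38,347),(690,324),(706,490),(45,517)]])
i=s["img"][:,:,::-1][130:200,170:245]
cv2.imwrite("pics/side1.png",cv2.resize(i,None,fx=8,fy=8,interpolation=cv2.INTER_CUBIC))
for n,z in[("cup",72),("vial",52),("bottle",125),("tape",31)]:
    print(n,[((proj(s,[O[n][0],O[n][1],zz])-[170,130]+.5)*8-.5).round(0) for zz in(6,z)])
E
```

```text
cup [462.9 362.   72. ] side px800 [297. 222.]
vial [458.9 287.9  52. ] side px800 [307. 244.]
bottle [471.4 201.  125. ] side px800 [326. 225.]
collar [471.5 198.3 109. ] side px800 [327. 234.]
tape [463.7 120.2  31. ] side px800 [339. 289.]
A corners [array([510.2, 405.2]), array([506.5,  75.1]), array([422. ,  77.7]), array([425.9, 407.9])]
B [447.8 -48.7]
B [ 453.2 -131.2]
B [ 459.1 -213.2]
B [ 464.  -295.3]
Bcorners [array([488.6,  -4.8]), array([ 507.6, -332. ]), array([ 424.7, -338.7]), array([403.7, -10. ])]
cup [array([178., 246.]), array([166., 102.])]
vial [array([224., 318.]), array([216., 215.])]
bottle [array([326., 404.]), array([310., 117.])]
tape [array([383., 505.]), array([380., 444.])]
```

View pics/side1.png

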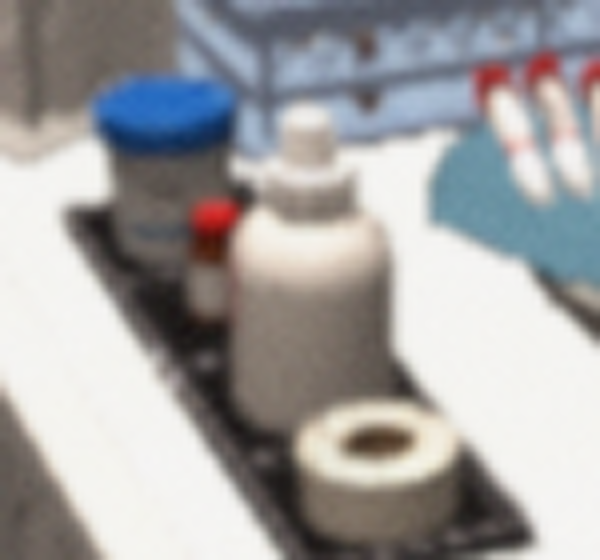

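The side view agrees with the positions from the top view. It also shows that the bottle's shoulder is rounded below the collar, so I'll grip the bottle by its 34 mm collar. First I'll bring the tool above the tape with the fingers closing along x, and check the fingertips.

```bash
python3 -m handwheel '{"series": [[[-10,-8,0,0,0,0.3,1],[-20,-16,0,0,0,0.6,1],[-30,-24,0,0,0,0.9,1],[-36,-30,0,0,0,1.1,1],[-39.2,-32.46,0,0,0,1.2119,1],[-39.2,-32.46,0,0,0,1.2119,1],[-39.2,-32.46,0,0,0,1.2119,1],[-39.2,-32.46,0,0,0,1.2119,1],[-39.2,-32.46,0,0,0,1.2119,1],[-39.2,-32.46,0,0,0,1.2119,1],[-39.2,-32.46,0,0,0,1.2119,1]]]}' 25
python3 - <<'E'
from h import *
import cv2
s=st(); 
for n in("side",):
    d=eyes.snapshot(n); t=s["tool_pos"]; p=proj(d,t); print(p, [proj(d,t+[0,0,k]).round(1) for k in(10,20)])
    x,y=int(p[0])-40,int(p[1])-50
    print(x,y); cv2.imwrite("pics/open.png",cv2.resize(d["img"][y:y+75,x:x+80,::-1],None,fx=6,fy=6,interpolation=cv2.INTER_CUBIC))
E
```

```text
time: 1.62
tool_pos: [463.1, 121.5, 231.2]
tcp_rot: [-180.0, -0.0, 90.1]
ft_force: [-0.3, 0.3, 0.1]
finger_gap: 85.4
grip_force: 0.0
{'time': np.float64(1.6), 'tool_pos': array([463.1, 121.5, 231.2]), 'tcp_rot': array([-180. ,   -0. ,   90.1]), 'ft_force': array([-0.3,  0.3,  0.1]), 'finger_gap': np.float64(85.4), 'grip_force': np.float64(0.0)}
[213.70050235 117.45282756] [array([213.5, 113.7]), array([213.4, 109.9])]
173 67
```

```bash
python3 -m handwheel '{"series": [[[0,0,0,0,0,0,0],[0,0,0,0,0,0,0],[0,0,0,0,0,0,0],[0,0,0,0,0,0,0],[0,0,0,0,0,0,0],[0,0,0,0,0,0,0],[0,0,0,0,0,0,0]]]}'
python3 - <<'E'
from h import *
import cv2,numpy as np
s=st(); d=eyes.snapshot("side"); t=s["tool_pos"]; p=proj(d,t); print(p)
x,y=int(p[0])-40,int(p[1])-50
print(x,y); c=cv2.resize(d["img"][y:y+75,x:x+80,::-1],None,fx=6,fy=6,interpolation=cv2.INTER_CUBIC)
o=cv2.imread("pics/open.png")[:,:]
im=cv2.resize(np.hstack([o,c]),None,fx=.83,fy=.83)
for k in (0,480):
  q=(np.array([k,0])+((p-[x,y]+.5)*6))*.83; cv2.drawMarker(im,tuple(int(a) for a in q),(0,0,255),cv2.MARKER_CROSS,14,1)
cv2.imwrite("pics/oc.png",im)
E
```

```text
time: 2.55
tool_pos: [463.7, 120.2, 231.3]
tcp_rot: [-180.0, 0.0, 90.0]
ft_force: [0.3, 0.2, 0.2]
finger_gap: 0.0
grip_force: 0.0
{'time': np.float64(2.6), 'tool_pos': array([463.7, 120.2, 231.3]), 'tcp_rot': array([-180.,    0.,   90.]), 'ft_force': array([0.3, 0.2, 0.2]), 'finger_gap': np.float64(0.0), 'grip_force': np.float64(0.0)}
[214.10095184 117.5414864 ]
174 67
```

View pics/oc.png

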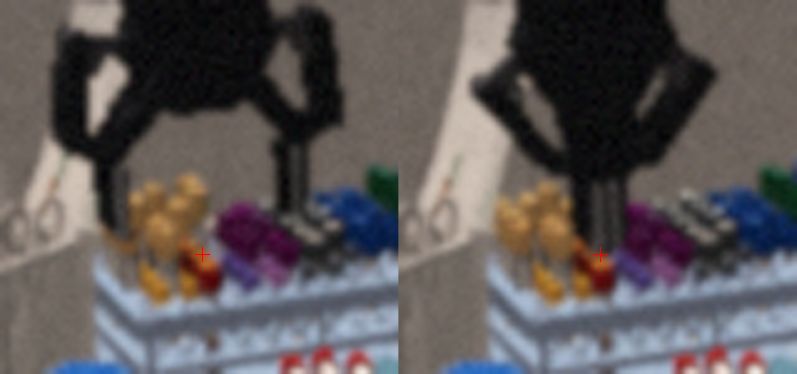

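With the fingers shut, the tips are at the TCP (crop px about 245, cross at 254). Open, they sit about 13 mm higher, as stated, and the pads reach the tips. Next, the tape.

```bash
python3 -m handwheel '{"series": [[[0,0,2,0,0,0,1],[0,0,5,0,0,0,1],[0,0,8,0,0,0,1],[0,0,11,0,0,0,1],[0,0,14,0,0,0,1],[0,0,17,0,0,0,1],[0,0,19,0,0,0,1],[0,0,21,0,0,0,1],[0,0,22.1,0,0,0,1],[0,0,22.1,0,0,0,1]]]}' 30 && python3 -m handwheel '{"series": [[[0,0,0,0,0,0,0.6],[0,0,0,0,0,0,0.4],[0,0,0,0,0,0,0.4],[0,0,0,0,0,0,0.4],[0,0,0,0,0,0,0.4],[0,0,0,0,0,0,0.4]]]}' 30 && python3 -m handwheel '{"series": [[[0,0,-0.5,0,0,0,0.4],[0,0,-1.5,0,0,0,0.4],[0,0,-3,0,0,0,0.4],[0,0,-3,0,0,0,0.4]]]}'
python3 - <<'E'
from h import *
import cv2
s=st(); d=eyes.snapshot("side"); p=proj(d,s["tool_pos"]); x,y=int(p[0])-50,int(p[1])-55
cv2.imwrite("pics/tape1.png",cv2.resize(d["img"][y:y+90,x:x+110,::-1],None,fx=5,fy=5,interpolation=cv2.INTER_CUBIC))
E
```

```text
time: 3.85
tool_pos: [463.0, 120.1, 9.6]
tcp_rot: [-179.9, 0.0, 90.0]
ft_force: [0.1, 0.1, -0.2]
finger_gap: 85.3
grip_force: 0.0
time: 4.6
tool_pos: [464.5, 120.4, 11.6]
tcp_rot: [179.9, -0.0, 90.0]
ft_force: [-3.3, -0.2, 6.4]
finger_gap: 55.7
grip_force: 31.3
time: 5.1
tool_pos: [465.4, 120.5, 42.5]
tcp_rot: [179.8, -0.0, 90.0]
ft_force: [0.3, -0.3, -0.8]
finger_gap: 55.4
grip_force: 32.0
{'time': np.float64(5.1), 'tool_pos': array([465.4, 120.5,  42.5]), 'tcp_rot': array([179.8,  -0. ,  90. ]), 'ft_force': array([ 0.3, -0.3, -0.8]), 'finger_gap': np.float64(55.4), 'grip_force': np.float64(32.0)}
```

View pics/tape1.png

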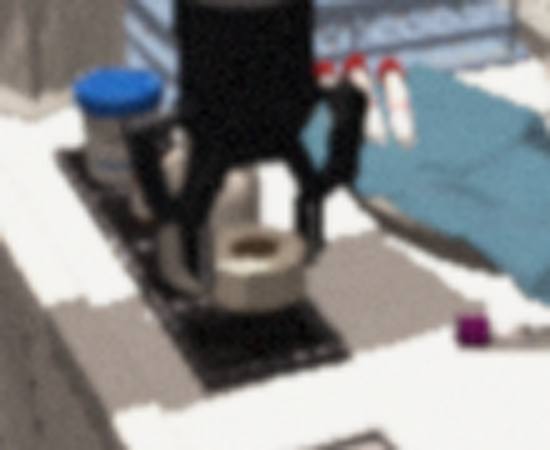

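The tape is held flat. I'll carry it to metal compartment 1 (far left).

```bash
python3 -m handwheel '{"series": [[[0,0,-2,0,0,0,0.4],[-1,-0.1,-4,0,0,0,0.4],[-4,-0.4,-5,0,0,0,0.4],[-7.5,-0.8,-5,0,0,0,0.4],[-11,-1.1,-5,0,0,0,0.4],[-14,-1.4,-5,0,0,0,0.4],[-16,-1.55,-4.5,0,0,0,0.4],[-16.91,-1.59,-3.5,0,0,0,0.4],[-16.91,-1.59,-2,0,0,0,0.4],[-16.91,-1.59,0,0,0,0,0.4],[-16.91,-1.59,1.5,0,0,0,0.4],[-16.91,-1.59,2.5,0,0,0,0.4]]]}' && python3 -m handwheel '{"series": [[[0,0,0.3,0,0,0,0.4],[0,0,0.6,0,0,0,0.4],[0,0,0.6,0,0,0,0.4]]]}' && python3 -m handwheel '{"series": [[[0,0,0,0,0,0,0.85],[0,0,0,0,0,0,1],[0,0,0,0,0,0,1],[0,0,-1,0,0,0,1],[0,0,-4,0,0,0,1],[0,0,-8,0,0,0,1],[0,0,-12,0,0,0,1],[0,0,-16,0,0,0,1],[0,0,-20,0,0,0,1],[0,0,-22,0,0,0,1],[0,0,-22,0,0,0,1]]]}'
```

```text
time: 6.65
tool_pos: [447.1, -48.2, 13.8]
tcp_rot: [-179.9, -0.0, 90.0]
ft_force: [-0.7, 0.3, -0.3]
finger_gap: 55.1
grip_force: 32.0
time: 7.02
tool_pos: [448.4, -49.0, 9.8]
tcp_rot: [179.9, 0.0, 90.0]
ft_force: [0.3, -0.2, -0.8]
finger_gap: 55.4
grip_force: 32.0
time: 8.4
tool_pos: [449.0, -49.1, 231.9]
tcp_rot: [179.7, 0.1, 90.0]
ft_force: [-0.8, -0.7, -0.2]
finger_gap: 85.5
grip_force: 0.0
```

```bash
python3 -m handwheel '{"series": [[[5,0.5,0,0,0,0,0.65],[10,1,0,0,0,0,0.65],[15,1.5,0,0,0,0,0.65],[20,2,0,0,0,0,0.65],[23,2.2,0,0,0,0,0.65],[24.85,2.36,2,0,0,0,0.65],[24.85,2.36,5,0,0,0,0.65],[24.85,2.36,8,0,0,0,0.65],[24.85,2.36,10,0,0,0,0.65],[24.85,2.36,12,0,0,0,0.65],[24.85,2.36,13.63,0,0,0,0.65],[24.85,2.36,13.63,0,0,0,0.65]]]}' 60
python3 - <<'E'
from h import *
import cv2,numpy as np
s=st(); d=eyes.snapshot("side"); p=proj(d,s["tool_pos"]); x,y=int(p[0])-45,int(p[1])-40
a=cv2.resize(d["img"][y:y+90,x:x+90,::-1],(440,440),interpolation=cv2.INTER_CUBIC)
t=eyes.snapshot("top"); b=cv2.resize(t["img"][180:250,255:325,::-1],(350,350),interpolation=cv2.INTER_CUBIC)
cv2.imwrite("pics/bot1.png",np.hstack([a,cv2.copyMakeBorder(b,0,90,0,0,cv2.BORDER_CONSTANT)]))
E
```

```text
time: 9.9
tool_pos: [469.7, 199.1, 90.8]
tcp_rot: [-179.8, 0.1, 90.0]
ft_force: [-0.5, 0.5, -0.4]
finger_gap: 55.3
grip_force: 0.0
{'time': np.float64(9.9), 'tool_pos': array([469.7, 199.1,  90.8]), 'tcp_rot': array([-1.798e+02,  1.000e-01,  9.000e+01]), 'ft_force': array([-0.5,  0.5, -0.4]), 'finger_gap': np.float64(55.3), 'grip_force': np.float64(0.0)}
```

View pics/bot1.png

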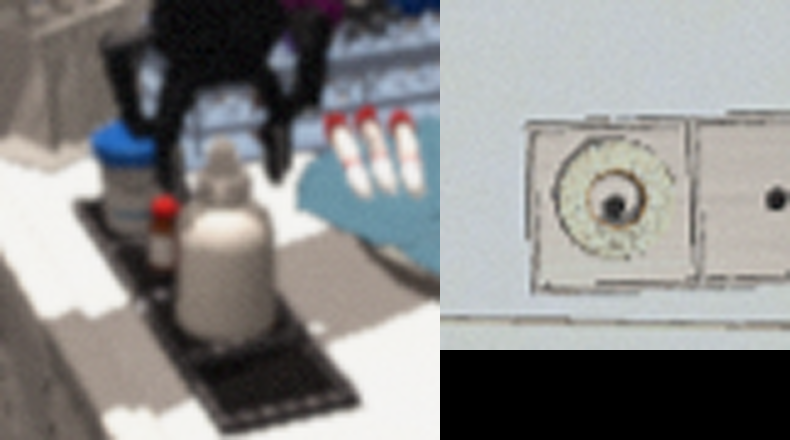

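The tape lies flat inside metal compartment 1 (ring centre at crop (615,198), inside the walls). The fingers flank the bottle's collar. I'll close and lift a little.

```bash
python3 -m handwheel '{"series": [[[0,0,0,0,0,0,0.5],[0,0,0,0,0,0,0.3],[0,0,0,0,0,0,0.2],[0,0,0,0,0,0,0.2],[0,0,0,0,0,0,0.2]]]}' 60 && python3 -m handwheel '{"series": [[[0,0,-0.5,0,0,0,0.2],[0,0,-1.2,0,0,0,0.2],[0,0,-2.2,0,0,0,0.2],[0,0,-3,0,0,0,0.2],[0,0,-3,0,0,0,0.2]]]}'
python3 - <<'E'
from h import *
import cv2,numpy as np
s=st(); d=eyes.snapshot("side"); p=proj(d,s["tool_pos"]); x,y=int(p[0])-45,int(p[1])-40
a=cv2.resize(d["img"][y:y+90,x:x+90,::-1],(440,440),interpolation=cv2.INTER_CUBIC)
cv2.imwrite("pics/bot2.png",a)
E
```

```text
time: 10.62
tool_pos: [472.3, 200.0, 94.4]
tcp_rot: [179.9, -0.0, 90.0]
ft_force: [-1.1, -0.3, 6.0]
finger_gap: 30.1
grip_force: 58.9
time: 11.25
tool_pos: [472.2, 199.9, 124.2]
tcp_rot: [179.9, -0.0, 90.0]
ft_force: [0.5, 0.4, -1.2]
finger_gap: 30.1
grip_force: 58.9
{'time': np.float64(11.2), 'tool_pos': array([472.2, 199.9, 124.2]), 'tcp_rot': array([179.9,  -0. ,  90. ]), 'ft_force': array([ 0.5,  0.4, -1.2]), 'finger_gap': np.float64(30.1), 'grip_force': np.float64(58.9)}
```

View pics/bot2.png

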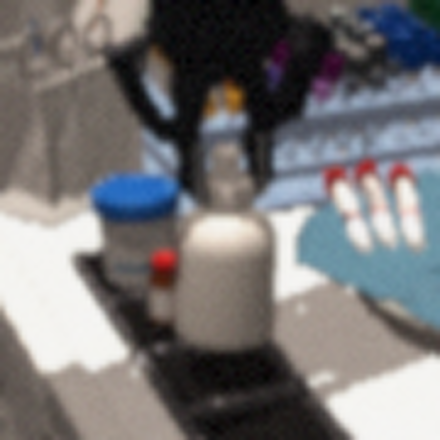

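```bash
python3 -m handwheel '{"series": [[[-1,-0.05,-2,0,0,0,0.2],[-3,-0.15,-4,0,0,0,0.2],[-6,-0.3,-5,0,0,0,0.2],[-9.5,-0.5,-5,0,0,0,0.2],[-13,-0.7,-5,0,0,0,0.2],[-16.5,-0.9,-5,0,0,0,0.2],[-20,-1.1,-5,0,0,0,0.2],[-23.5,-1.3,-5,0,0,0,0.2],[-27,-1.5,-5,0,0,0,0.2],[-30,-1.65,-5,0,0,0,0.2],[-32,-1.75,-5,0,0,0,0.2],[-33.06,-1.82,-5,0,0,0,0.2]]]}' && python3 -m handwheel '{"series": [[[0,0,0.5,0,0,0,0.2],[0,0,2,0,0,0,0.2],[0,0,4,0,0,0,0.2],[0,0,5.5,0,0,0,0.2],[0,0,6.7,0,0,0,0.2],[0,0,7.4,0,0,0,0.2],[0,0,7.7,0,0,0,0.2],[0,0,7.9,0,0,0,0.2],[0,0,8.1,0,0,0,0.2],[0,0,8.1,0,0,0,0.2]]]}'
python3 - <<'E'
from h import *
import cv2,numpy as np
s=st(); d=eyes.snapshot("side"); p=proj(d,s["tool_pos"]); x,y=int(p[0])-55,int(p[1])-45
a=cv2.resize(d["img"][y:y+110,x:x+110,::-1],(550,550),interpolation=cv2.INTER_CUBIC)
cv2.imwrite("pics/bot3.png",a)
E
```

```text
time: 12.8
tool_pos: [452.8, -131.8, 172.5]
tcp_rot: [-180.0, -0.0, 89.9]
ft_force: [-0.6, 0.8, -1.7]
finger_gap: 30.1
grip_force: 59.1
time: 14.05
tool_pos: [453.6, -131.2, 92.5]
tcp_rot: [180.0, 0.0, 90.0]
ft_force: [-0.8, 0.8, -0.4]
finger_gap: 30.0
grip_force: 59.3
{'time': np.float64(14.0), 'tool_pos': array([ 453.6, -131.2,   92.5]), 'tcp_rot': array([180.,   0.,  90.]), 'ft_force': array([-0.8,  0.8, -0.4]), 'finger_gap': np.float64(30.0), 'grip_force': np.float64(59.3)}
```

View pics/bot3.png

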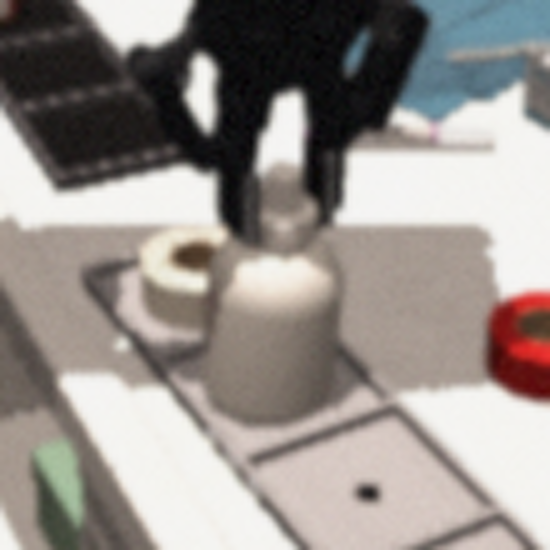

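The bottle stands inside metal compartment 2, just touching (fz went from −1.7 to −0.4). I'll release it and go to hover over the vial.

```bash
python3 -m handwheel '{"series": [[[0,0,0.1,0,0,0,0.3],[0,0,0.1,0,0,0,0.5],[0,0,0.1,0,0,0,0.7],[0,0,0.1,0,0,0,0.8],[0,0,-1,0,0,0,0.8],[0,0,-4,0,0,0,0.8],[0,0,-9,0,0,0,0.8],[0,0,-13.8,0,0,0,0.8]]]}' && python3 -m handwheel '{"series": [[[5,0.05,0,0,0,0,0.6],[10,0.1,0,0,0,0,0.6],[15,0.2,0,0,0,0,0.6],[20,0.3,0,0,0,0,0.6],[25,0.4,0,0,0,0,0.6],[30,0.5,0,0,0,0,0.6],[35,0.5,0,0,0,0,0.6],[39,0.57,0,0,0,0,0.6],[41.89,0.57,0,0,0,0,0.6],[41.89,0.57,4,0,0,0,0.6],[41.89,0.57,8,0,0,0,0.6],[41.89,0.57,10,0,0,0,0.6]]]}'
python3 - <<'E'
from h import *
import cv2,numpy as np
s=st(); d=eyes.snapshot("side"); t=eyes.snapshot("top")
a=cv2.resize(d["img"][120:210,160:250,::-1],(400,400),interpolation=cv2.INTER_CUBIC)
b=cv2.resize(t["img"][180:250,255:325,::-1],(400,400),interpolation=cv2.INTER_CUBIC)
cv2.imwrite("pics/v1.png",np.hstack([a,b]))
E
```

```text
time: 15.1
tool_pos: [453.1, -130.9, 232.2]
tcp_rot: [180.0, 0.0, 90.0]
ft_force: [0.5, 0.3, -0.0]
finger_gap: 68.6
grip_force: 0.0
time: 16.6
tool_pos: [457.7, 287.5, 128.0]
tcp_rot: [-179.9, 0.1, 90.0]
ft_force: [0.2, 0.0, 0.3]
finger_gap: 51.3
grip_force: 0.0
{'time': np.float64(16.6), 'tool_pos': array([457.7, 287.5, 128. ]), 'tcp_rot': array([-1.799e+02,  1.000e-01,  9.000e+01]), 'ft_force': array([0.2, 0. , 0.3]), 'finger_gap': np.float64(51.3), 'grip_force': np.float64(0.0)}
```

View pics/v1.png

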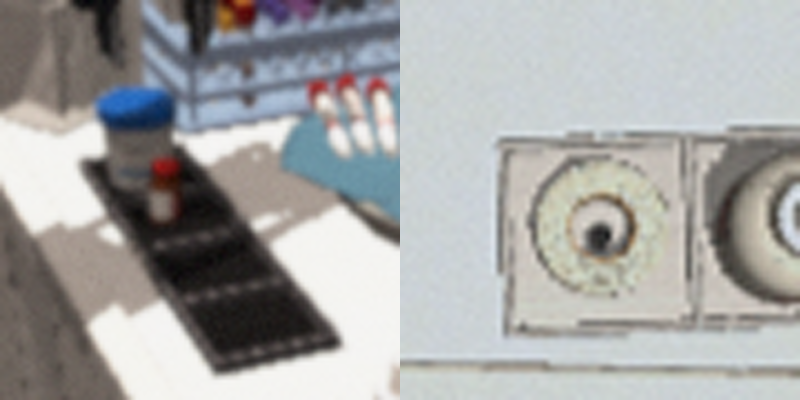

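The bottle was released cleanly in compartment 2. The vial is upright at crop (165,190). I'll go down and grip it.

```bash
python3 -m handwheel '{"series": [[[0,0,3,0,0,0,0.6],[0,0,6,0,0,0,0.6],[0,0,9,0,0,0,0.6],[0,0,10.5,0,0,0,0.6],[0,0,11.1,0,0,0,0.6],[0,0,11.1,0,0,0,0.4],[0,0,11.1,0,0,0,0.2],[0,0,11.1,0,0,0,0.1],[0,0,11.1,0,0,0,0.1],[0,0,11.1,0,0,0,0.1]]]}' 30 && python3 -m handwheel '{"series": [[[0,0,-0.5,0,0,0,0.1],[0,0,-1.5,0,0,0,0.1],[0,0,-3,0,0,0,0.1],[0,0,-6,0,0,0,0.1],[0,0,-6,0,0,0,0.1]]]}'
python3 - <<'E'
from h import *
import cv2,numpy as np
s=st(); d=eyes.snapshot("side"); p=proj(d,s["tool_pos"]); x,y=int(p[0])-45,int(p[1])-55
print((proj(d,[458.9,287.9,s["tool_pos"][2]-13])-[x,y])*5)
cv2.imwrite("pics/v2.png",cv2.resize(d["img"][y:y+90,x:x+90,::-1],(450,450),interpolation=cv2.INTER_CUBIC))
E
```

```text
time: 17.95
tool_pos: [459.8, 288.5, 20.5]
tcp_rot: [179.9, -0.1, 90.0]
ft_force: [-2.9, 0.3, 7.8]
finger_gap: 21.4
grip_force: 29.4
time: 18.58
tool_pos: [461.3, 289.1, 82.9]
tcp_rot: [179.7, -0.2, 90.0]
ft_force: [0.5, 0.4, -0.5]
finger_gap: 20.9
grip_force: 29.3
{'time': np.float64(18.6), 'tool_pos': array([461.3, 289.1,  82.9]), 'tcp_rot': array([179.7,  -0.2,  90. ]), 'ft_force': array([ 0.5,  0.4, -0.5]), 'finger_gap': np.float64(20.9), 'grip_force': np.float64(29.3)}
[226.09621258 296.45013152]
```

View pics/v2.png

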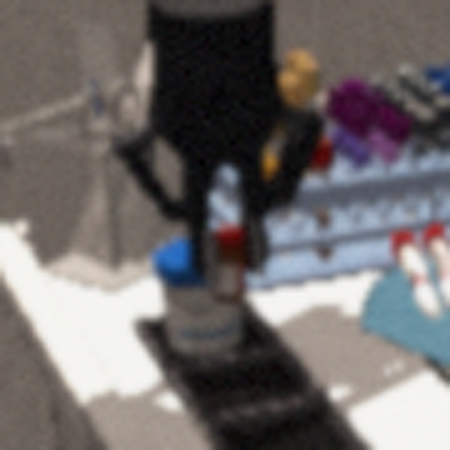

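The vial is held upright. I'll carry it over the bottle to metal compartment 3.

```bash
python3 -m handwheel '{"series": [[[0,0,-4,0,0,0,0.1],[-1,0,-8,0,0,0,0.1],[-4,0,-11,0,0,0,0.1],[-9,0,-11,0,0,0,0.1],[-14,0,-11,0,0,0,0.1],[-19,0,-11,0,0,0,0.1],[-24,0,-11,0,0,0,0.1],[-29,0,-11,0,0,0,0.1],[-34,0,-11,0,0,0,0.1],[-39,0,-11,0,0,0,0.1],[-44,0,-11,0,0,0,0.1],[-48,0,-11,0,0,0,0.1]]]}' && python3 -m handwheel '{"series": [[[-2,0,0,0,0,0,0.1],[-2.6,0,0,0,0,0,0.1],[-2.6,0,2,0,0,0,0.1],[-2.6,0,5,0,0,0,0.1],[-2.6,0,9,0,0,0,0.1],[-2.6,0,12.5,0,0,0,0.1],[-2.6,0,15,0,0,0,0.1],[-2.6,0,16.3,0,0,0,0.1],[-2.6,0,16.8,0,0,0,0.1],[-2.6,0,17.1,0,0,0,0.1],[-2.6,0,17.1,0,0,0,0.1]]]}'
python3 - <<'E'
from h import *
import cv2,numpy as np
s=st(); d=eyes.snapshot("side"); p=proj(d,s["tool_pos"]); x,y=int(p[0])-55,int(p[1])-65
cv2.imwrite("pics/v3.png",cv2.resize(d["img"][y:y+110,x:x+110,::-1],(550,550),interpolation=cv2.INTER_CUBIC))
E
```

```text
time: 20.12
tool_pos: [458.2, -193.8, 188.1]
tcp_rot: [-179.9, -0.0, 90.0]
ft_force: [0.1, -0.1, -0.7]
finger_gap: 21.4
grip_force: 29.3
time: 21.5
tool_pos: [459.6, -218.4, 18.9]
tcp_rot: [179.9, 0.0, 90.0]
ft_force: [-0.2, 0.1, 0.3]
finger_gap: 21.5
grip_force: 29.3
{'time': np.float64(21.5), 'tool_pos': array([ 459.6, -218.4,   18.9]), 'tcp_rot': array([179.9,   0. ,  90. ]), 'ft_force': array([-0.2,  0.1,  0.3]), 'finger_gap': np.float64(21.5), 'grip_force': np.float64(29.3)}
```

View pics/v3.png

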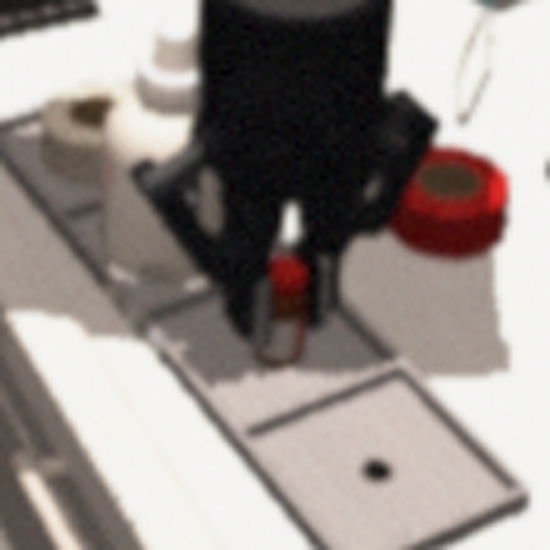

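The vial is over the floor of compartment 3. I'll lower it slowly and watch the force.

```bash
python3 -m handwheel '{"series": [[[0,0,0.1,0,0,0,0.1],[0,0,0.1,0,0,0,0.1]]]}'; python3 -m handwheel '{"series": [[[0,0,0.1,0,0,0,0.1],[0,0,0.1,0,0,0,0.1]]]}'
```

```text
time: 21.8
tool_pos: [459.7, -218.7, 18.5]
tcp_rot: [179.9, 0.1, 90.0]
ft_force: [-2.1, 1.6, 8.0]
finger_gap: 21.0
grip_force: 30.6
time: 22.05
tool_pos: [459.8, -218.8, 18.3]
tcp_rot: [179.9, 0.1, 90.0]
ft_force: [-6.9, 2.7, 17.3]
finger_gap: 21.2
grip_force: 31.9
```

```bash
python3 -m handwheel '{"series": [[[0,0,-0.1,0,0,0,0.1],[0,0,-0.12,0,0,0,0.1],[0,0,-0.12,0,0,0,0.25],[0,0,-0.12,0,0,0,0.4],[0,0,-0.12,0,0,0,0.45],[0,0,-1,0,0,0,0.45],[0,0,-4,0,0,0,0.45],[0,0,-9,0,0,0,0.5],[0,0,-15,0,0,0,0.7],[0,0,-20,0,0,0,0.9],[0,0,-21.5,0,0,0,1]]]}' && python3 -m handwheel '{"series": [[[6,0,0,0,0,0,1],[12,0.1,0,0,0,0,1],[18,0.1,0,0,0,0,1],[24,0.2,0,0,0,0,1],[30,0.2,0,0,0,0,1],[36,0.3,0,0,0,0,1],[42,0.3,0,0,0,0,1],[48,0.4,0,0,0,0,1],[53,0.4,0,0,0,0,1],[56,0.4,0,0,0,0,1],[58,0.4,0,0,0,0,1],[58.01,0.4,3,0,0,0,1]]]}'
python3 - <<'E'
from h import *
import cv2,numpy as np
s=st(); d=eyes.snapshot("side"); t=eyes.snapshot("top")
a=cv2.resize(d["img"][110:200,150:240,::-1],(400,400),interpolation=cv2.INTER_CUBIC)
b=cv2.resize(t["img"][185:245,265:365,::-1],(400,240),interpolation=cv2.INTER_CUBIC)
c=cv2.resize(d["img"][200:290,210:310,::-1],(400,360),interpolation=cv2.INTER_CUBIC)
cv2.imwrite("pics/c1.png",np.hstack([np.vstack([a,np.zeros((200,400,3),np.uint8)]),np.vstack([b,c])]))
E
```

```text
time: 23.42
tool_pos: [460.6, -219.1, 236.1]
tcp_rot: [179.6, 0.2, 90.0]
ft_force: [0.4, 0.2, -0.5]
finger_gap: 85.3
grip_force: 0.0
time: 24.92
tool_pos: [464.1, 364.0, 203.0]
tcp_rot: [179.8, -0.2, 90.1]
ft_force: [0.9, 0.6, 0.9]
finger_gap: 85.4
grip_force: 0.0
{'time': np.float64(24.9), 'tool_pos': array([464.1, 364. , 203. ]), 'tcp_rot': array([179.8,  -0.2,  90.1]), 'ft_force': array([0.9, 0.6, 0.9]), 'finger_gap': np.float64(85.4), 'grip_force': np.float64(0.0)}
```

View pics/c1.png

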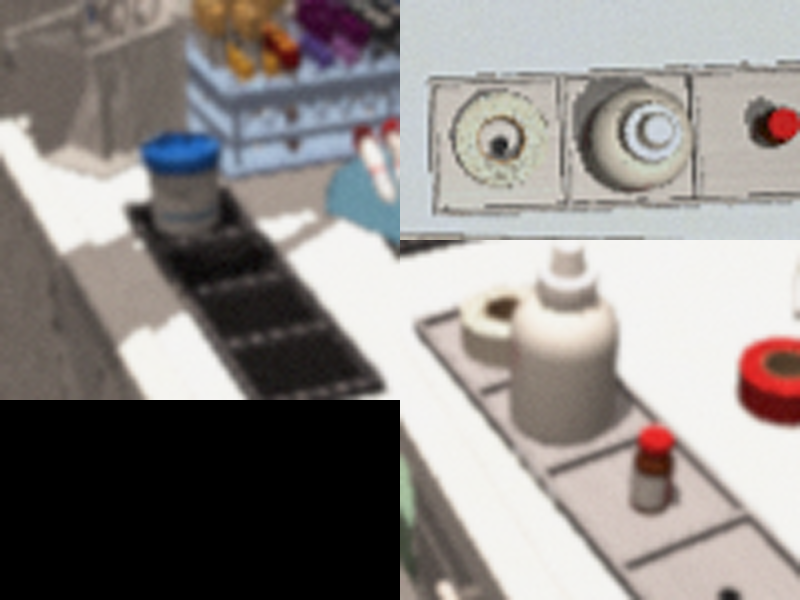

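All three stand upright in their compartments, and the cup is at crop (182,180). I'll grip it by the lid.

```bash
python3 -m handwheel '{"series": [[[0,0,3,0,0,0,1],[0,0,7,0,0,0,1],[0,0,11,0,0,0,1],[0,0,14,0,0,0,1],[0,0,15.4,0,0,0,1],[0,0,15.9,0,0,0,0.9],[0,0,15.9,0,0,0,0.7],[0,0,15.9,0,0,0,0.5],[0,0,15.9,0,0,0,0.4],[0,0,15.9,0,0,0,0.4],[0,0,15.9,0,0,0,0.4]]]}' 35 && python3 -m handwheel '{"series": [[[0,0,-0.5,0,0,0,0.4],[0,0,-1.5,0,0,0,0.4],[0,0,-3,0,0,0,0.4],[0,0,-6,0,0,0,0.4],[0,0,-6,0,0,0,0.4]]]}'
python3 - <<'E'
from h import *
import cv2,numpy as np
s=st(); d=eyes.snapshot("side"); p=proj(d,s["tool_pos"]); x,y=int(p[0])-45,int(p[1])-45
cv2.imwrite("pics/c2.png",cv2.resize(d["img"][y:y+90,x:x+90,::-1],(450,450),interpolation=cv2.INTER_CUBIC))
E
```

```text
time: 26.4
tool_pos: [464.0, 362.8, 43.6]
tcp_rot: [179.9, -0.1, 90.0]
ft_force: [-0.0, -0.3, 6.3]
finger_gap: 58.5
grip_force: 37.9
time: 27.02
tool_pos: [465.0, 363.4, 106.0]
tcp_rot: [179.7, -0.2, 90.0]
ft_force: [-0.1, 0.1, -0.4]
finger_gap: 58.3
grip_force: 37.6
{'time': np.float64(27.0), 'tool_pos': array([465. , 363.4, 106. ]), 'tcp_rot': array([179.7,  -0.2,  90. ]), 'ft_force': array([-0.1,  0.1, -0.4]), 'finger_gap': np.float64(58.3), 'grip_force': np.float64(37.6)}
```

View pics/c2.png

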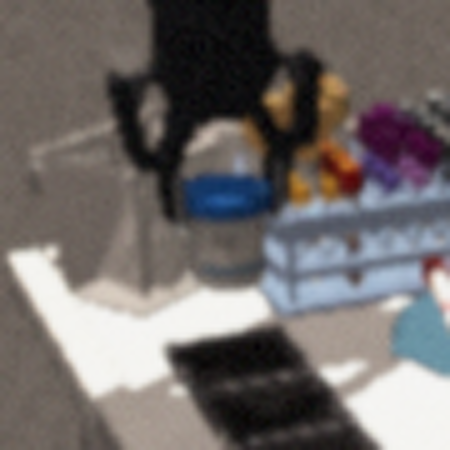

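The cup is held upright by its lid. I'll carry it to metal compartment 4. That was my last picture, so I'll rely on numbers from here.

```bash
python3 -m handwheel '{"series": [[[0,0,-4,0,0,0,0.4],[-1,0,-8,0,0,0,0.4],[-4,0,-10,0,0,0,0.4],[-9,0,-10,0,0,0,0.4],[-14,0,-10,0,0,0,0.4],[-19,0,-10,0,0,0,0.4],[-24,0,-10,0,0,0,0.4],[-29,0,-10,0,0,0,0.4],[-34,0,-10,0,0,0,0.4],[-39,0,-10,0,0,0,0.4],[-44,0,-10,0,0,0,0.4],[-49,0,-10,0,0,0,0.4]]]}' && python3 -m handwheel '{"series": [[[-5,0,0,0,0,0,0.4],[-10,0.1,0,0,0,0,0.4],[-14,0.13,0,0,0,0,0.4],[-16.73,0.13,0,0,0,0,0.4],[-16.73,0.13,1,0,0,0,0.4],[-16.73,0.13,4,0,0,0,0.4],[-16.73,0.13,8,0,0,0,0.4],[-16.73,0.13,11.5,0,0,0,0.4],[-16.73,0.13,14,0,0,0,0.4],[-16.73,0.13,15.5,0,0,0,0.4],[-16.73,0.13,16,0,0,0,0.4],[-16.73,0.13,16,0,0,0,0.4]]]}' && python3 -m handwheel '{"series": [[[0,0,0.1,0,0,0,0.4],[0,0,0.1,0,0,0,0.4]]]}'
```

```text
time: 28.58
tool_pos: [462.2, -129.4, 201.0]
tcp_rot: [-179.9, -0.0, 90.0]
ft_force: [0.7, 0.1, -1.3]
finger_gap: 58.5
grip_force: 37.9
time: 30.08
tool_pos: [464.6, -295.2, 42.6]
tcp_rot: [180.0, 0.0, 90.0]
ft_force: [0.3, 0.2, -1.0]
finger_gap: 58.7
grip_force: 38.1
time: 30.32
tool_pos: [464.9, -295.5, 41.7]
tcp_rot: [179.9, 0.0, 90.0]
ft_force: [1.6, -0.4, 2.0]
finger_gap: 58.3
grip_force: 38.2
```

It's touching. I'll release, rise and back away.

```bash
python3 -m handwheel '{"series": [[[0,0,0,0,0,0,0.6],[0,0,0,0,0,0,0.8],[0,0,0,0,0,0,1],[0,0,0,0,0,0,1],[0,0,0,0,0,0,1],[0,0,-2,0,0,0,1],[0,0,-6,0,0,0,1],[0,0,-11,0,0,0,1],[0,0,-16,0,0,0,1],[0,0,-20,0,0,0,1],[0,0,-20,0,0,0,1]]]}' && python3 -m handwheel '{"series": [[[5,0,0,0,0,0,1],[10,0,0,0,0,0,1],[16,0,0,0,0,0,1],[22,0,0,0,0,0,1],[28,0,0,0,0,0,1],[34,0,0,0,0,0,1],[40,0,0,0,0,0,1],[46,0,0,0,0,0,1],[52,0,0,0,0,0,1],[56,0,0,0,0,0,1],[56,0,0,0,0,0,1]]]}'
python3 - <<'E'
from h import *
import cv2
st(); d=eyes.snapshot("top"); s=eyes.snapshot("side")
def blobs(d,lo,hi,n):
    m=cv2.inRange(cv2.cvtColor(d["img"],cv2.COLOR_RGB2HSV),lo,hi)
    k,l,q,c=cv2.connectedComponentsWithStats(m); print(n,[(q[i].tolist(),c[i].round(1).tolist()) for i in range(1,k) if q[i][4]>15])
for n,v,X in(("top",d,None),("side",s,None)):
    print(n,"cup exp",proj(v,[464.2,-295.3,70]),"vial exp",proj(v,[458.9,-218.1,50]),"bottle top",proj(v,[453.2,-131,123]))
    blobs(v,(98,150,90),(115,255,255),n+" blue"); blobs(v,(0,170,90),(6,255,255),n+" red")
    blobs(v,(174,170,90),(180,255,255),n+" red2")
E
```

```text
time: 31.7
tool_pos: [466.1, -296.7, 245.8]
tcp_rot: [179.6, 0.3, 90.0]
ft_force: [-0.1, -0.9, -0.6]
finger_gap: 85.1
grip_force: 0.0
time: 33.08
tool_pos: [462.9, 267.1, 239.2]
tcp_rot: [-179.9, 0.0, 90.2]
ft_force: [-0.1, -0.9, -0.5]
finger_gap: 85.5
grip_force: 0.0
{'time': np.float64(33.1), 'tool_pos': array([462.9, 267.1, 239.2]), 'tcp_rot': array([-179.9,    0. ,   90.2]), 'ft_force': array([-0.1, -0.9, -0.5]), 'finger_gap': np.float64(85.5), 'grip_force': np.float64(0.0)}
top cup exp [395.48617795 214.85192193] vial exp [360.78209431 216.84948385] bottle top [329.36115957 216.5559606 ]
top blue [([411, 10, 52, 92, 3171], [435.6, 59.6]), ([31, 58, 7, 7, 34], [33.9, 61.2]), ([25, 81, 7, 7, 31], [28.1, 84.0]), ([34, 81, 7, 7, 26], [37.2, 84.0]), ([45, 82, 8, 7, 34], [48.5, 84.9]), ([35, 90, 7, 8, 32], [37.8, 93.3]), ([44, 90, 8, 7, 31], [47.4, 93.0]), ([54, 91, 7, 7, 19], [57.7, 94.8]), ([368, 133, 16, 6, 50], [374.9, 135.6]), ([383, 203, 25, 25, 481], [394.5, 215.0])]
top red [([432, 122, 47, 51, 1451], [455.6, 149.1]), ([126, 128, 8, 8, 37], [129.6, 131.1]), ([120, 136, 8, 8, 38], [123.3, 139.1]), ([119, 146, 8, 7, 36], [122.4, 148.6]), ([326, 159, 23, 22, 271], [337.2, 169.2]), ([357, 213, 8, 7, 44], [360.4, 215.8])]
top red2 []
side cup exp [294.65325512 263.7065013 ] vial exp [272.40340443 249.12163027] bottle top [252.2071259  200.22318244]
side blue [([238, 106, 11, 6, 39], [243.6, 108.5]), ([431, 212, 81, 62, 2474], [473.8, 245.0]), ([357, 246, 13, 9, 18], [362.6, 249.9]), ([279, 255, 31, 24, 564], [293.8, 266.2])]
side red [([371, 200, 64, 68, 2640], [405.9, 239.0]), ([296, 225, 22, 20, 269], [305.5, 234.9]), ([270, 247, 8, 7, 45], [273.4, 250.2])]
side red2 [([408, 216, 9, 10, 19], [411.6, 222.1]), ([428, 237, 8, 21, 23], [432.7, 247.5])]
```

The cup lid and vial cap are within about 2.5 px of where they should be in both cameras, and nothing is touching the robot. Handing in.

```bash
python3 -c "
from bench import r
print(r.hand_in())"
```

```text
the job is handed in; nothing more can be done
None
```

The job is handed in after about 33 s of robot time: the metal rack holds, left to right, tape, bottle, vial and cup, all upright (tape lying flat), with the cup's final position confirmed by lid position in both cameras rather than by a picture.

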